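# Trip-test and charge the bowl feeder

### The job

Put the bowl feeder into service: press the test button on its trip box and keep it down until the lever drops of itself, then lift the lever back up until it stays. After that, tip the six steel bushes from the scoop into the feeder's bowl from close above it, stand the empty scoop upright on the bench, and leave the other things where they are.

Things in the scene. Friction and masses are not known exactly. Their poses are not given: they have to be found in the camera images.
- trip_box: Grey sheet-metal trip box bolted to the bench, 120 x 180 x 90 mm (its x, y, z). Origin: centre of its underside; z up. Its top (z = 90) carries a round push button at (-10, -45) mm and a short lever pivoted at (25, 45) mm, both in the box's frame. The lever falls towards the box's -x.
- button_top (a point): Centre of the top face of the test button, a plain black round push button, 28 mm across, standing in a 42 mm grey collar; the face is 16 mm above the box top (10 mm above the collar) when it is out. It moves straight down.
- test_button (a joint): How far the test button is pressed, in m: 0 out, 0.008 fully in. Sprung: about 1 N to start, 3 to 4 N fully in; the lever trips at about 5 mm.
- lever_hinge (a point): The lever's pivot, 78 mm above the bench, 12 mm below the box top; the lever comes out of a dark slot plate in the top. The pivot's line is the box's y axis.
- lever (a joint): Lever angle in rad: 0 = up, leaning 0.22 rad from vertical towards the box's +x against its stop, where its own weight keeps it; it is upright at 0.22; 1.15 = dropped, leaning towards the box's -x, 37 degrees above level. Past upright its weight carries it on to either end. Nothing but its weight (about 100 g) resists it, as long as the button is out.
- lever_grip (a point): Middle of the lever's black cylindrical grip (18 mm thick, 32 mm long, in line with the 10 mm steel stem), 70 mm from the pivot; the lever's end is 16 mm farther. Dropped, this point is 56 mm from the pivot towards the box's -x and 42 mm above it (30 mm above the box top).
- feeder: Small bowl feeder bolted to the bench: navy drum drive 164 mm across, carrying an open round grey bowl, 206 mm across outside at the rim, rim 152 mm above the bench. Origin: centre of its underside.
- bowl_floor (a point): Centre of the bowl's flat floor, 99 mm above the bench. Inside, the bowl is 53 mm deep, 176 mm across at the floor and about 196 mm at the rim.
- bowl_rim (a point): Centre of the bowl's open mouth, at rim height (152 mm above the bench).
- scoop: Loose aluminium parts scoop, 160 g. Origin: centre of the underside of its floor; z up, x to the open nose. Floor 80 (x -40 to 40) x 62 mm, 3 mm sheet; side and back walls 45 mm high; can be taken across its side walls (62 mm). From x = 40 a 45 mm long, open-ended nose rises at 20 degrees, sides 24 mm. Black handle, 20 mm thick, axis at z = 28, from x = -40 to -110.
- scoop_nose (a point): Middle of the scoop's nose edge, over which the bushes leave: (82, 0, 15) mm in the scoop's frame.
- bush1: Loose flanged steel bush, 20 g, standing in the scoop at the start: flange 20 mm across and 5 mm thick, neck 15 mm across, 18 mm high in all. Origin: centre of the flange's underside.
- bush2: Loose flanged steel bush, 20 g, standing in the scoop at the start: flange 20 mm across and 5 mm thick, neck 15 mm across, 18 mm high in all. Origin: centre of the flange's underside.
- bush3: Loose flanged steel bush, 20 g, standing in the scoop at the start: flange 20 mm across and 5 mm thick, neck 15 mm across, 18 mm high in all. Origin: centre of the flange's underside.
- bush4: Loose flanged steel bush, 20 g, standing in the scoop at the start: flange 20 mm across and 5 mm thick, neck 15 mm across, 18 mm high in all. Origin: centre of the flange's underside.
- bush5: Loose flanged steel bush, 20 g, standing in the scoop at the start: flange 20 mm across and 5 mm thick, neck 15 mm across, 18 mm high in all. Origin: centre of the flange's underside.
- bush6: Loose flanged steel bush, 20 g, standing in the scoop at the start: flange 20 mm across and 5 mm thick, neck 15 mm across, 18 mm high in all. Origin: centre of the flange's underside.
- jar: Bystander: clear lidded jar, 60 mm across, 85 mm high, behind the scoop between box and feeder; origin: underside centre.
- steel_cup: Bystander: empty steel cup, 66 mm across, 75 mm high; origin: underside centre.
- tape_roll: Bystander: roll of black tape, 84 mm across, 25 mm high, lying flat; origin: underside centre.
- wrench: Bystander: steel wrench, 170 mm long, lying flat along its x; origin: underside, mid-length.
- screwdriver: Bystander: screwdriver, 180 mm long, lying along its x; origin: underside, mid-length.
- cleaner: Bystander: white bottle, 56 mm across, 150 mm high; origin: underside centre.
- grease_tin: Bystander: closed steel tin, 72 mm across, 90 mm high; origin: underside centre.

How it is judged (in metres and radians):
On the way, in this order (a step that is already met when the one before it is completed fails the run):
1. the test button is pressed in by more than 2 mm while the lever is still up (below 0.3 rad) (value of joint test_button above 0.002 m and value of joint lever below 0.3 rad).
2. the lever has dropped fully (beyond 1.05 rad) with the button still held in (more than 4 mm) and the robot not touching the lever (value of joint lever above 1.05 rad and value of joint test_button above 0.004 m and contact force between each of the arm, the fingers and lever below 0.1 N).
3. the lever is back up on its stop (below 0.06 rad), the button out (value of joint lever below 0.06 rad and value of joint test_button below 0.002 m), for 0.2 s.
4. all six bushes lie in the feeder's bowl (horizontal distance between each of bush1, bush2, bush3, bush4, bush5, bush6 and bowl_floor below 0.097 m and z of bush1 in the frame of bowl_floor between -0.01 and 0.045 m and z of bush2 in the frame of bowl_floor between -0.01 and 0.045 m and z of bush3 in the frame of bowl_floor between -0.01 and 0.045 m and z of bush4 in the frame of bowl_floor between -0.01 and 0.045 m and z of bush5 in the frame of bowl_floor between -0.01 and 0.045 m and z of bush6 in the frame of bowl_floor between -0.01 and 0.045 m), for 0.3 s.
At the end, for the whole second after the job is handed in: All six bushes lie at rest inside the feeder's bowl (within 97 mm of its centre line, below the rim), the lever stands up on its stop (below 0.06 rad) with the test button out, and the scoop stands upright (within 0.1 rad), flat on the bench top (within 8 mm), released and still (all of step 3 and all of step 4 and height (world z) of scoop between -0.008 and 0.008 m and angle between scoop's own z axis and vertical below 0.1 rad and linear speed of scoop below 0.02 m/s and linear speed of each of bush1, bush2, bush3, bush4, bush5, bush6 below 0.05 m/s); the robot touches nothing.
It fails at once if the scoop is tipped (by more than 0.6 rad) with its nose more than 120 mm above the bowl's rim (angle between scoop's own z axis and vertical above 0.6 rad and z of scoop_nose in the frame of bowl_rim above 0.12 m).
It fails at once if a bystander (jar, cup, tape roll, wrench, screwdriver, bottle or tin) is moved by more than 30 mm (distance of any of jar, steel_cup, tape_roll, wrench, screwdriver, cleaner, grease_tin from where it was at the start of the episode above 0.03 m).
It also fails if it takes over 72 s, if anything falls off the work surface, if the arm or the gripper's body presses on something with over 40 N, if the wrist force passes 120 N, or if a joint passes its speed limit or range.

### The arm

A 7-joint arm with a two-finger parallel gripper is mounted at the origin on the work surface. World frame = base frame: x ahead of the robot, y to its left, z up, the work surface at z = 0. Lengths are in m, angles in degrees, forces in N, time in s.
With the tool pointing down it reaches from about 0.425 to 0.875 m from the base axis. Payload 4.7 kg.
Tool frame: the origin (TCP) lies at the centre of the arm's flange, where the gripper is bolted on; the fingertips stand 182 mm ahead of it and the grasp point (between the pads) lies 164 mm ahead of it (env.grip_depth is the distance from the TCP to the grasp point, in m); z points along the fingers, y is the line along which they close (so a half turn about z gives the same grasp; the last joint's range is limited). The gripper opens to 87 mm and grips with 3 to 60 N. Pads are 19 mm wide; open, the fingers measure 117 mm over their backs; the gripper's body (75 mm by 190 mm) begins 51 mm behind the grasp point.
Start: joints at [66.125, 18.392, -4.016, 83.108, 1.295, 78.541, -3.26], TCP at [0.271, -0.591, 0.405] pointing down, gripper open.
Joint ranges: [-163.93, 163.93], [-17.29, 119.83], [-79.2, 71.16], [3.27, 140.29], [-89.18, 269.18], [5.43, 117.66], [-154.24, 154.24]. Speed limits (degrees/s): [147.25, 147.25, 180, 180, 180, 180, 180].

### API

Orientations are given as [roll, pitch, yaw] about the fixed x, y, z axes, in that order (R = Rz(yaw) Ry(pitch) Rx(roll)).
In Python, from cell import env gives the robot as it stands. The module is installed in compiled form; this text tells all that it offers.
- The arm moves only by the tool send_rows, never from a script. Its arguments are lists of equal length, an entry for each row: "xyz": the shift along the tool's x, y, z in m, a list of three; "rotation": the turn, a rotation vector about the tool's x, y, z in rad, a list of three; "jaw": the opening, from 0 (shut) to 1 (fully open). A call has 1 to 20 rows; each row shifts and turns the commanded pose from where the row before left it, along the tool's axes as they then stand; what a row does not reach is not made up. A row lasts 1/10 s, in which the tool goes at most 50 mm and 8.59 degrees, less where a joint would pass 70% of its speed; a pose out of reach is approached as far as the arm can. A call is refused whole if a number of a shift passes 0.05 or a number of a turn 0.15, either way. A call with a gripper value outside its range is refused whole. The fingers move at their own pace and stop on an object; "newtons" is the grip in N (left out, the last holds). Time passes only in rows, so rows that do not move let the fingers close. It gives the time, the measured TCP pose, the force, the opening and the grip force at its end, in the units of the state.
- env.get_obs(): the state, without advancing time (a new reading comes with each control period).
- env.read_camera(name): name is "scene" or "top" or "wrist"; returns a dict with "image" (384x512x3 uint8, blue, green, red), "fx", "fy", "cx", "cy" (pixels), "R" (3x3) and "t" (3): a world point X has camera coordinates R X + t. Camera axes: x right, y down, z forward; pixel columns grow to the right and rows downward; lengths in m; the calibration is good to about 2 mm. A picture is of the moment at which its call begins. There is no depth.
- env.sign_off(): hands the job in; it is judged then, once.
The state is a dict: "time_s": time; "qpos": joint angles; "joint_velocities": joint speeds; "effort": joint torques, N m; "tool_pos": TCP position; "tool_rot": TCP orientation; "force": force on the tool from outside, world axes, zero at the start; "wrist_torque": the same for the moment, N m; "grip_width": finger opening in m; "grasp_force": force on a finger pad.
Only numpy, scipy, OpenCV 4.12 (cv2) and the standard library are available. Lean on these libraries where they do the work, as an engineer would, in place of code of your own. Each camera call takes 0.05 s, during which the arm holds its last target. There are 200 camera calls.

## Working session

There is one attempt and no reset: what is moved stays moved. The work goes in short steps, Python scripts to look and compute and a tool call to move; the robot and the scene stay as the last step left them, time stands still between calls to the robot, and variables do not carry over. Pictures are saved under pics/ and viewed, at most 10 in all, crops included, and the job is handed in when it is done.

Besides the shell and the picture viewer there is one more tool, called after "Call:" as name(argument=value, ...) on one line, values as JSON. send_rows: Moves the arm, as the interface text tells. Its arguments: {"type":"object","properties":{"xyz":{"type":"array"},"rotation":{"type":"array"},"jaw":{"type":"array"},"newtons":{"type":"number"}},"required":["xyz","rotation","jaw"]}

```bash
mkdir -p pics; cat > h.py <<'E'
import numpy as np, cv2
from cell import env
from scipy.spatial.transform import Rotation as Ro
def cam(n,save=None):
    c=env.read_camera(n)
    if save: cv2.imwrite('pics/'+save,c['image'])
    return c
def ray(c,u,v,z):
    R=np.array(c['R']);t=np.array(c['t'])
    o=-R.T@t; d=R.T@np.array([(u-c['cx'])/c['fx'],(v-c['cy'])/c['fy'],1])
    return o+d*(z-o[2])/d[2]
def proj(c,X):
    p=np.array(c['R'])@np.array(X)+np.array(c['t']); return np.array([c['fx']*p[0]/p[2]+c['cx'],c['fy']*p[1]/p[2]+c['cy']])
E
python3 - <<'E'
from h import *
import pickle
t=cam('top','top0.png');s=cam('scene','scene0.png')
pickle.dump((t,s),open('c0.pkl','wb'))
for c in(t,s): print(-np.array(c['R']).T@c['t'],c['fx'])
o=env.get_obs();print(o);print(env.grip_depth)
E
```

```text
[ 0.38265756 -0.01705645  1.03918683] 401.25033753660216
[ 1.01817707 -0.80693101  0.7654246 ] 416.14196758687393
{'time_s': 0.1, 'qpos': array([66.1243196 , 18.43491533, -4.0145935 , 83.16828846,  1.29242508,
       78.54133024, -3.26003682]), 'joint_velocities': array([-0.09949239, -0.06801336, -0.03238511, -0.1588129 ,  0.01669144,
       -0.10294506,  0.12665669]), 'effort': array([ 2.27033383e-04, -4.92569053e+01, -4.05471465e-01, -3.13398528e+01,
       -6.42698910e-02,  3.94590315e-02,  9.43873715e-05]), 'tool_pos': array([ 0.27133599, -0.59045312,  0.40376601]), 'tool_rot': array([-1.79900552e+02,  3.28468796e-03,  2.46838455e+01]), 'force': array([ 0.4496912 ,  0.80853532, -0.46310531]), 'wrist_torque': array([-0.05734589, -0.00878921, -0.03869811]), 'grasp_force': 0.0, 'grip_width': 0.0871548108195863}
0.1635
```

View pics/top0.png

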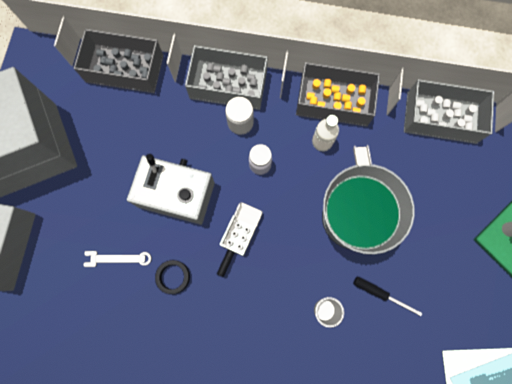

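View pics/scene0.png

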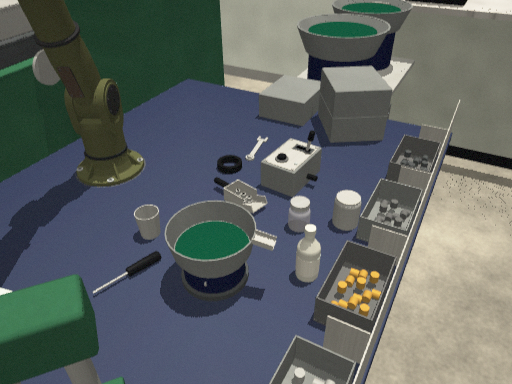

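The top view shows the box around (172,190), its button at (185,195), the lever grip at about (151,160), the scoop body at (240,230) with its handle end at (222,274), and the bowl at (366,210). The scene view agrees. Next I'll enlarge the box and scoop area.

```bash
python3 - <<'E'
from h import *
import pickle
t,s=pickle.load(open('c0.pkl','rb'))
im=np.hstack([cv2.resize(t['image'][140:290,115:275],None,fx=5,fy=5,interpolation=cv2.INTER_CUBIC)])
im=cv2.resize(im,(640,600));cv2.imwrite('pics/crop1.png',im)
for n,u,v,z in [('button',185,195,.106),('nose?',241,205,.01),('handle end',222,274,.028),('bowl rim',368,209,.152),('jar top',260,153,.085),('cup',329,312,.0),('tape',172,277,.02),('tin',240,110,.09),('bottle',325,135,.05)]: print(n,ray(t,u,v,z).round(3))
E
```

```text
button [0.553 0.183 0.106]
nose? [0.569 0.054 0.01 ]
handle end [0.387 0.069 0.028]
bowl rim [ 0.581 -0.239  0.152]
jar top [0.693 0.025 0.085]
cup [ 0.339 -0.208  0.   ]
tape [0.359 0.191 0.02 ]
tin [0.795 0.093 0.09 ]
bottle [ 0.78  -0.133  0.05 ]
```

View pics/crop1.png

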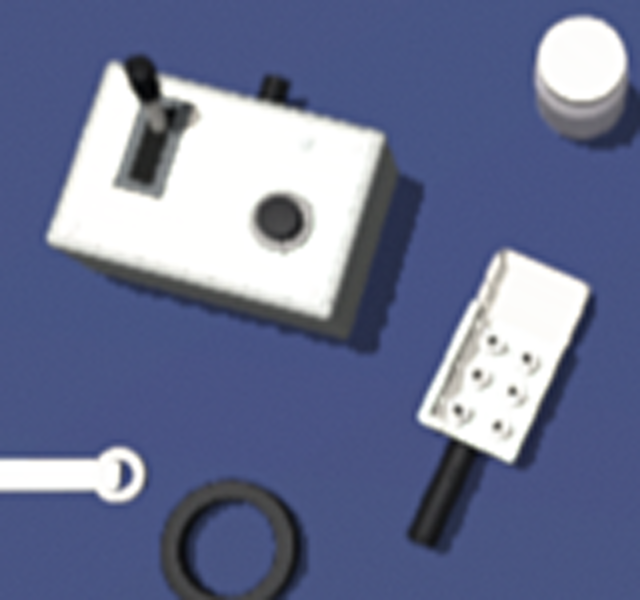

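The crop (4x, offset 115,140) shows the box-top corners at (112,62), (385,135), (330,318) and (48,240), and the button at (279,219). The lever leans toward the top of the image. The scoop's back-rim corners are at (420,418) and (516,465), its handle end is at (425,543), and six bushes stand in it.

```bash
cat > fit.py <<'E'
from h import *
import pickle
t,s=pickle.load(open('c0.pkl','rb'))
P=lambda x,y,z: ray(t,115+x/4-.375,140+y/4-.375,z)
c=np.array([P(112,62,.09),P(385,135,.09),P(330,318,.09),P(48,240,.09)])
print(c.round(4)); m=c.mean(0)
print('box sides',[np.linalg.norm(c[i]-c[(i+1)%4]).round(4) for i in range(4)],'ctr',m.round(4))
ex=(c[0]+c[1]-c[2]-c[3])[:2]; ey=(c[0]+c[3]-c[1]-c[2])[:2]
ya=[np.degrees(np.arctan2(ex[1],ex[0])),np.degrees(np.arctan2(ey[1],ey[0]))-90];print('yaw',ya)
w=np.radians(ya[1]);Rz=np.array([[np.cos(w),-np.sin(w)],[np.sin(w),np.cos(w)]])
b=P(279,219,.106);print('button',b.round(4),'model',(m[:2]+Rz@[-.010,-.045]).round(4))
h=m[:2]+Rz@[.025,.045];print('hinge',h)
g=np.r_[m[:2]+Rz@[.025+.07*np.sin(.22),.045],.078+.07*np.cos(.22)]
print('grip up',g,(proj(t,g)-[115-.375,140-.375])*4)
print('grip dropped',m[:2]+Rz@[.025-.056,.045],.12)
# scoop
a=P(420,418,.048);d=P(516,465,.048);print('back w',np.linalg.norm(a-d))
he=P(425,541,.028);hs=P(461,450,.028);print('handle len',np.linalg.norm(he-hs))
n1=P(505,250,.037);n2=P(590,287,.037);print('nose w',np.linalg.norm(n1-n2))
bc=(a+d)/2;nc=(n1+n2)/2
for p,q in((he,bc),(he,nc),(bc,nc),(he,hs)): 
  v=q-p;print('scoop yaw',np.degrees(np.arctan2(v[1],v[0])).round(1),np.linalg.norm(v[:2]).round(4))
v=(nc-he)[:2];v/=np.linalg.norm(v)
print('org est',he[:2]+v*.110,bc[:2]+v*.04,nc[:2]-v*.075)
print('bushes',[P(*p,.021)[:2].round(3) for p in((497,344),(531,359),(484,377),(516,393),(460,412),(502,428))])
# bowl rim by threshold (green floor)
im=t['image'].astype(int);g=(im[...,1]>im[...,2]+40)&(im[...,1]>im[...,0]+10);g[:,450:]=0
ys,xs=np.where(g);print('green',xs.min(),xs.max(),ys.min(),ys.max(),ray(t,(xs.min()+xs.max())/2,(ys.min()+ys.max())/2,.11))
im=s['image']
for p in(b,g): pass
print('scene button',proj(s,b))
E
python3 fit.py
```

```text
[[0.6381 0.3099 0.09  ]
 [0.6198 0.1349 0.09  ]
 [0.5034 0.146  0.09  ]
 [0.5222 0.3229 0.09  ]]
box sides [np.float64(0.176), np.float64(0.117), np.float64(0.1779), np.float64(0.1166)] ctr [0.5709 0.2284 0.09  ]
yaw [np.float64(-5.930111268734038), np.float64(-6.004508383576251)]
button [0.5547 0.1848 0.106 ] model [0.5562 0.1847]
hinge [0.60043476 0.27057819]
grip up [0.61562703 0.26898021 0.14631282] [145.54252032  79.70206721]
grip dropped [0.544742   0.27643617] 0.12
back w 0.06580927142110696
handle len 0.05973050317567884
nose w 0.059049544911087486
scoop yaw -14.9 0.0653
scoop yaw -14.5 0.1854
scoop yaw -14.3 0.1201
scoop yaw -11.6 0.0597
org est [0.49087242 0.04417222] [0.48624559 0.04496311] [0.49123372 0.04407861]
bushes [array([0.513, 0.05 ]), array([0.507, 0.026]), array([0.491, 0.054]), array([0.484, 0.032]), array([0.467, 0.065]), array([0.461, 0.037])]
green 327 398 177 247 [ 0.58094788 -0.23720406  0.11      ]
scene button [281.64826033 154.91618233]
```

```bash
cat >> h.py <<'E'
import json
def plan(wps,step=.045,turn=.13,start=None):
    """wps: [(tcp xyz, R 3x3 or yaw deg (tool down))]; prints rounded tool-frame rows"""
    o=env.get_obs()
    p,R=(np.array(o['tool_pos']),Ro.from_euler('xyz',o['tool_rot'],degrees=True)) if start is None else start
    X=[];W=[]
    for q,r in wps:
        q=np.array(q,float)
        r=Ro.from_euler('xyz',[180,0,r],degrees=True) if np.isscalar(r) else r
        p0,R0=p,R; rv=(R0.inv()*r).as_rotvec()
        n=int(max(1,np.ceil(np.linalg.norm(q-p0)/step-.02),np.ceil(np.linalg.norm(rv)/turn-.02)))
        for k in range(1,n+1):
            pt=p0+(q-p0)*k/n; Rt=R0*Ro.from_rotvec(rv*k/n)
            x=R.inv().apply(pt-p).round(3); w=(R.inv()*Rt).as_rotvec().round(3)
            x=np.clip(x,-.05,.05);w=np.clip(w,-.149,.149)
            X.append((x+0).tolist());W.append((w+0).tolist()); p=p+R.apply(x); R=R*Ro.from_rotvec(w)
    print(len(X));print('"xyz":',json.dumps(X).replace(' ',''));print('"rot":',json.dumps(W).replace(' ',''))
    print('end',p.round(4),R.as_euler('xyz',degrees=True).round(1))
    return p,R
E
python3 -c "
from h import *
plan([((.5555,.185,.33),84.)])"
```

```text
19
"xyz": [[0.031,-0.031,0.004],[0.032,-0.029,0.004],[0.034,-0.027,0.004],[0.035,-0.026,0.004],[0.036,-0.023,0.004],[0.038,-0.022,0.004],[0.039,-0.019,0.004],[0.04,-0.017,0.003],[0.041,-0.015,0.004],[0.041,-0.013,0.004],[0.043,-0.011,0.004],[0.042,-0.008,0.004],[0.043,-0.006,0.004],[0.044,-0.003,0.004],[0.043,-0.001,0.004],[0.044,0.001,0.004],[0.043,0.004,0.003],[0.043,0.006,0.004],[0.043,0.008,0.004]]
"rot": [[0.0,0.0,-0.054],[0.0,0.0,-0.055],[0.0,0.0,-0.054],[0.0,0.0,-0.055],[0.0,0.0,-0.054],[0.0,0.0,-0.055],[-0.001,0.0,-0.054],[0.0,0.0,-0.055],[0.0,0.0,-0.054],[0.0,0.0,-0.055],[0.0,0.0,-0.054],[0.0,-0.001,-0.055],[0.0,0.0,-0.054],[0.0,0.0,-0.055],[0.0,0.0,-0.054],[0.0,0.0,-0.055],[0.0,0.0,-0.054],[0.0,0.0,-0.055],[-0.001,0.0,-0.054]]
end [0.5557 0.1853 0.3302] [180.   0.  84.]
```

Call:
send_rows(xyz=[[0.031,-0.031,0.004],[0.032,-0.029,0.004],[0.034,-0.027,0.004],[0.035,-0.026,0.004],[0.036,-0.023,0.004],[0.038,-0.022,0.004],[0.039,-0.019,0.004],[0.04,-0.017,0.003],[0.041,-0.015,0.004],[0.041,-0.013,0.004],[0.043,-0.011,0.004],[0.042,-0.008,0.004],[0.043,-0.006,0.004],[0.044,-0.003,0.004],[0.043,-0.001,0.004],[0.044,0.001,0.004],[0.043,0.004,0.003],[0.043,0.006,0.004],[0.043,0.008,0.004],[0,0,0]], rotation=[[0,0,-0.054],[0,0,-0.055],[0,0,-0.054],[0,0,-0.055],[0,0,-0.054],[0,0,-0.055],[0,0,-0.054],[0,0,-0.055],[0,0,-0.054],[0,0,-0.055],[0,0,-0.054],[0,0,-0.055],[0,0,-0.054],[0,0,-0.055],[0,0,-0.054],[0,0,-0.055],[0,0,-0.054],[0,0,-0.055],[0,0,-0.054],[0,0,0]], jaw=[0,0,0,0,0,0,0,0,0,0,0,0,0,0,0,0,0,0,0,0], newtons=20)

```text
time_s: 2.1
tool_pos: [0.5551, 0.1916, 0.3297]
tool_rot: [-179.8, -0.3, 84.5]
force: [-0.0, -0.7, 0.6]
grip_width: 0.0007
grasp_force: 0.0
```

```bash
python3 -c "
from h import *
o=env.get_obs();print(o['time_s'],o['tool_pos'],o['tool_rot'],o['qpos'].round(1),o['force'],o['grip_width'])
cam('wrist','w1.png')"
```

```text
2.1 [0.55509517 0.19162493 0.32969241] [-179.84875603   -0.32142083   84.54399195] [ 16.4  19.1 -45.4  96.6  13.9  70.2 -37.6] [-0.01318912 -0.70557282  0.59878993] 0.0006858196557385331
```

View pics/w1.png

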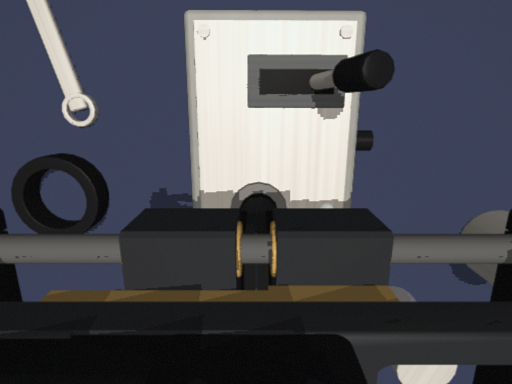

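The wrist view shows the box top, the upright lever at (365,72), and the button's black face at about (258,205), just ahead of the closed fingers. The bracket hides its lower part. I'll check the arm has settled and project the model into this view.

```bash
python3 -c "
from h import *
o=env.get_obs();print(o['time_s'],o['tool_pos'],o['tool_rot'])
c=cam('wrist')
for n,p in dict(button=(.555,.185,.106),buttop_far=(.555-.0,.185+.014,.106),collar_far=(.557,.206,.096),grip=(.6156,.269,.1463),c0=(.6381,.3099,.09),c3=(.5222,.3229,.09),tip=(*o['tool_pos'][:2],.148)).items(): print(n,proj(c,p).round(0))
plan([((.555,.185,.292),84.)],step=.02)
"
```

```text
2.15 [0.5551086  0.18851734 0.32965897] [-1.79838284e+02 -1.23187371e-01  8.43258908e+01]
button [256. 212.]
buttop_far [254. 193.]
collar_far [256. 179.]
grip [361.  67.]
c0 [367.   6.]
c3 [183.   4.]
tip [256. 232.]
2
"xyz": [[-0.001,0.0,0.019],[0.0,0.0,0.019]]
"rot": [[-0.001,0.0,0.001],[-0.001,0.0,0.001]]
end [0.5552 0.1851 0.2918] [-180.   -0.   84.]
```

Call:
send_rows(xyz=[[0,0,0.019],[0,0,0.019],[0,0,0],[0,0,0.002],[0,0,0.002],[0,0,0.002],[0,0,0.002],[0,0,0.002],[0,0,0],[0,0,0],[0,0,0]], rotation=[[0,0,0],[0,0,0],[0,0,0],[0,0,0],[0,0,0],[0,0,0],[0,0,0],[0,0,0],[0,0,0],[0,0,0],[0,0,0]], jaw=[0,0,0,0,0,0,0,0,0,0,0])

```text
time_s: 3.3
tool_pos: [0.556, 0.185, 0.2829]
tool_rot: [180.0, -0.0, 84.0]
force: [1.7, -0.6, 2.2]
grip_width: 0.0003
grasp_force: 1.1
```

```bash
python3 -c "
from h import *
o=env.get_obs();print(o['tool_pos'],o['force'])
c=cam('wrist'); w=c['image'][0:250]
c=cam('top');print()
cv2.imwrite('pics/w2.png',np.vstack([w,cv2.resize(c['image'][140:240,115:275],(512,320))]))"
```

```text
[0.55604248 0.18501975 0.28294072] [ 1.72694705 -0.61435833  2.22797371]
```

View pics/w2.png

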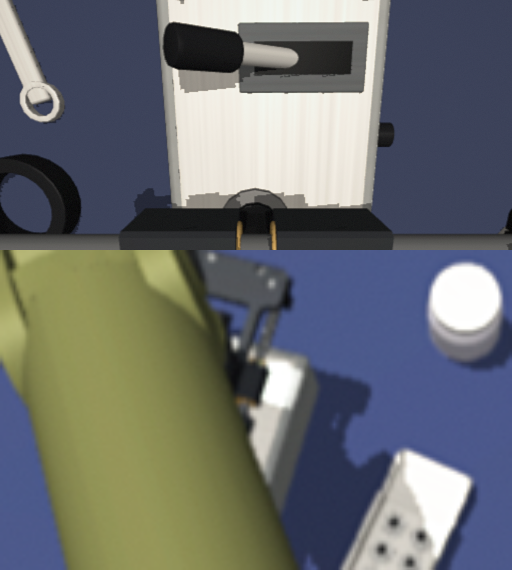

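The lever has dropped: the wrist view shows the grip lying toward the box's -x at (205,47), with the button still held. I'll press slightly deeper, hold, then rise and turn above the dropped lever.

```bash
python3 -c "
from h import *
S=(np.array([.5555,.185,.3]),Ro.from_euler('xyz',[180,0,84],degrees=True))
plan([((.555,.185,.34),84.),((.5447,.2764,.34),174.)],start=S)
"
```

```text
14
"xyz": [[0.0,0.0,-0.04],[0.007,-0.002,0.0],[0.007,0.0,0.0],[0.007,0.0,0.0],[0.007,0.001,0.0],[0.007,0.002,0.0],[0.007,0.002,0.0],[0.006,0.004,0.0],[0.005,0.004,0.0],[0.006,0.005,0.0],[0.004,0.005,0.0],[0.004,0.006,0.0],[0.003,0.006,0.0],[0.003,0.007,0.0]]
"rot": [[0.0,0.0,0.0],[0.0,0.0,-0.121],[0.0,0.0,-0.121],[0.0,0.0,-0.12],[0.0,0.0,-0.121],[0.0,0.0,-0.121],[0.0,0.0,-0.121],[0.0,0.0,-0.121],[0.0,0.0,-0.121],[0.0,0.0,-0.12],[0.0,0.0,-0.121],[0.0,0.0,-0.121],[0.0,0.0,-0.121],[0.0,0.0,-0.121]]
end [0.5445 0.2765 0.34  ] [180.   0. 174.]
```

Call:
send_rows(xyz=[[0,0,0.001],[0,0,0],[0,0,0],[0,0,0],[0,0,-0.009],[0,0,-0.01]], rotation=[[0,0,0],[0,0,0],[0,0,0],[0,0,0],[0,0,0],[0,0,0]], jaw=[0,0,0,0,0,0])

```text
time_s: 4.0
tool_pos: [0.555, 0.1855, 0.3006]
tool_rot: [-179.8, 0.0, 84.0]
force: [-0.1, 0.7, -0.7]
grip_width: 0.0006
grasp_force: 0.0
```

Call:
send_rows(xyz=[[0,0,-0.04],[0.007,-0.002,0],[0.007,0,0],[0.007,0,0],[0.007,0.001,0],[0.007,0.002,0],[0.007,0.002,0],[0.006,0.004,0],[0.005,0.004,0],[0.006,0.005,0],[0.004,0.005,0],[0.004,0.006,0],[0.003,0.006,0],[0.003,0.007,0],[0,0,0],[0,0,0]], rotation=[[0,0,0],[0,0,-0.121],[0,0,-0.121],[0,0,-0.12],[0,0,-0.121],[0,0,-0.121],[0,0,-0.121],[0,0,-0.121],[0,0,-0.121],[0,0,-0.12],[0,0,-0.121],[0,0,-0.121],[0,0,-0.121],[0,0,-0.121],[0,0,0],[0,0,0]], jaw=[0,0,0.6,0.6,0.6,0.6,0.6,0.6,0.6,0.6,0.6,0.6,0.6,0.6,0.6,0.6])

```text
time_s: 5.6
tool_pos: [0.5445, 0.2766, 0.3409]
tool_rot: [-180.0, -0.0, 173.9]
force: [-0.4, 0.3, 0.9]
grip_width: 0.0524
grasp_force: 0.0
```

```bash
python3 -c "
from h import *
o=env.get_obs();print(o['time_s'],o['tool_pos'],o['tool_rot'],o['qpos'].round(1),o['grip_width'])
c=cam('wrist','w3.png')
for n,p in dict(grip=(.5447,.2764,.12),hinge=(.6004,.2706,.09),end=(.532,.2777,.13),tip=(*o['tool_pos'][:2],.148)).items(): print(n,proj(c,p).round(0))
"
```

```text
5.6 [0.54454007 0.27660289 0.34089083] [-1.79984116e+02 -3.58977487e-02  1.73866742e+02] [ 17.9  27.9 -61.7  92.2  25.3  75.2  36.2] 0.05244678888109525
grip [255. 207.]
hinge [256. 261.]
end [255. 193.]
tip [255. 222.]
```

View pics/w3.png

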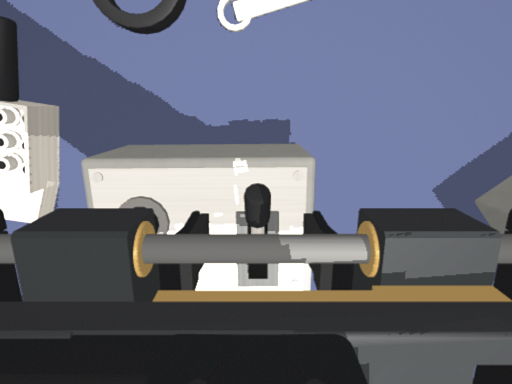

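The wrist view shows the grip at (258,205), which matches the prediction of (255,207), centred between the open fingers. I'll lower, pinch lightly and follow the arc.

Call:
send_rows(xyz=[[0,0,0.02],[0,0,0.02],[0,0,0.016],[0,0,0],[0,0,0],[0,0,0],[0,0,0],[0,0,0]], rotation=[[0,0,0],[0,0,0],[0,0,0],[0,0,0],[0,0,0],[0,0,0],[0,0,0],[0,0,0]], jaw=[0.6,0.6,0.6,0.6,0,0,0,0], newtons=6)

```text
time_s: 6.45
tool_pos: [0.545, 0.2767, 0.2855]
tool_rot: [180.0, 0.1, 174.0]
force: [-0.1, -0.5, 0.5]
grip_width: 0.0283
grasp_force: 0.0
```

Call:
send_rows(xyz=[[0,0,0],[0,0,0],[0,0,0],[-0.004,0,-0.005],[-0.005,0,-0.005],[-0.005,0,-0.004],[-0.006,0,-0.004],[-0.006,0,-0.003],[-0.006,0,-0.003],[-0.006,0,-0.002],[-0.007,0,-0.001],[-0.006,0,-0.001],[-0.007,0,0],[-0.006,0,0.001],[-0.006,0,0.001],[-0.001,0,0],[0,0,0]], rotation=[[0,0,0],[0,0,0],[0,0,0],[0,0,0],[0,0,0],[0,0,0],[0,0,0],[0,0,0],[0,0,0],[0,0,0],[0,0,0],[0,0,0],[0,0,0],[0,0,0],[0,0,0],[0,0,0],[0,0,0]], jaw=[0,0,0,0,0,0,0,0,0,0,0,0,0,0,0,0,0])

```text
time_s: 8.15
tool_pos: [0.6149, 0.2702, 0.3112]
tool_rot: [179.9, -0.1, 174.1]
force: [-3.1, 4.2, 2.2]
grip_width: 0.018
grasp_force: 6.0
```

Pinched at 18 mm, which is the grip's thickness, and carried to the stop. Now I'll release and rise.

```bash
python3 -c "
from h import *
S=(np.array([.615,.2701,.311]),Ro.from_euler('xyz',[180,0,174],degrees=True))
S=plan([((.615,.2701,.36),174.),((.484,.0455,.36),165.5)],start=S)
"
```

```text
8
"xyz": [[0.0,0.0,-0.025],[0.0,0.0,-0.024],[0.018,-0.04,0.0],[0.017,-0.039,0.0],[0.015,-0.041,0.0],[0.015,-0.041,0.0],[0.014,-0.041,0.0],[0.013,-0.041,0.0]]
"rot": [[0.0,0.0,0.0],[0.0,0.0,0.0],[0.0,0.0,0.025],[0.0,0.0,0.024],[0.0,0.0,0.025],[0.0,0.0,0.025],[0.0,0.0,0.025],[0.0,0.0,0.024]]
end [0.4839 0.0455 0.36  ] [180.    0.  165.5]
```

Call:
send_rows(xyz=[[0,0,0],[0,0,0],[0,0,0],[0,0,-0.01],[0,0,-0.02],[0,0,-0.02]], rotation=[[0,0,0],[0,0,0],[0,0,0],[0,0,0],[0,0,0],[0,0,0]], jaw=[0.6,0.6,0.6,0.6,0.6,0.6])

```text
time_s: 8.75
tool_pos: [0.6157, 0.2684, 0.3616]
tool_rot: [-179.9, -0.0, 174.0]
force: [-0.3, 0.3, 0.6]
grip_width: 0.0508
grasp_force: 0.0
```

Call:
send_rows(xyz=[[0.018,-0.04,0],[0.017,-0.039,0],[0.015,-0.041,0],[0.015,-0.041,0],[0.014,-0.041,0],[0.013,-0.041,0],[0,0,0],[0,0,0]], rotation=[[0,0,0.025],[0,0,0.024],[0,0,0.025],[0,0,0.025],[0,0,0.025],[0,0,0.024],[0,0,0],[0,0,0]], jaw=[1,1,1,1,1,1,1,1])

```text
time_s: 9.55
tool_pos: [0.4843, 0.0428, 0.3615]
tool_rot: [-179.8, 0.1, 165.3]
force: [-0.0, 0.7, 1.1]
grip_width: 0.0869
grasp_force: 0.0
```

```bash
python3 -c "
from h import *
o=env.get_obs();print(o['time_s'],o['tool_pos'],o['tool_rot'],o['qpos'].round(1),o['grip_width'])
c=cam('wrist'); s=cam('scene')
cv2.imwrite('pics/w4.png',np.hstack([c['image'],cv2.resize(s['image'][110:210,230:330],(288,384-0))[:384]]))
for n,p in dict(handleend=(.3825,.072,.028),backL=(.466,.080,.048),backR=(.4425,.0205,.048),org=(.489,.0445,.003)).items(): print(n,proj(c,p).round(0))
"
```

```text
9.55 [0.48431871 0.04279207 0.36152661] [-1.79845950e+02  1.23673737e-01  1.65251168e+02] [ 58.2   4.5 -68.  107.3   4.6  71.   64. ] 0.08686703705221582
handleend [259.  62.]
backL [289. 148.]
backR [222. 140.]
org [259. 171.]
```

View pics/w4.png

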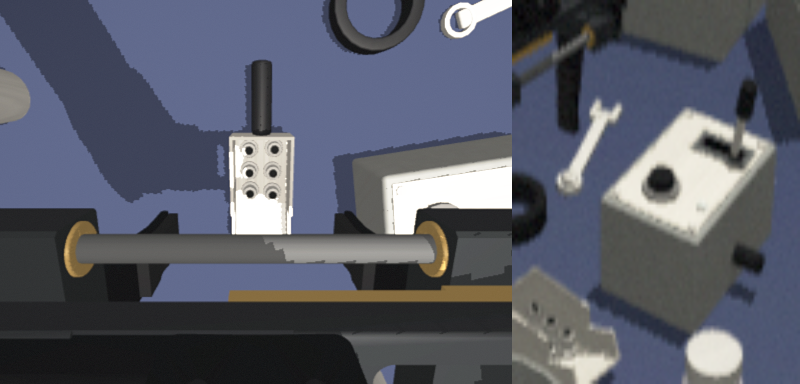

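The scene inset shows the lever up on its stop. In the wrist view the scoop's axis is vertical at column 262, with the handle end at (261,62) and the back-rim corners at (230,135) and (294,135), so the yaw is aligned. I'll now work out the lateral offset.

```bash
python3 -c "
from h import *
o=env.get_obs()
c=cam('wrist')
R=Ro.from_euler('xyz',o['tool_rot'],degrees=True);p=np.array(o['tool_pos'])
a=ray(c,230,135,.048);b=ray(c,294,135,.048);h=ray(c,261,61,.028)
print(a,b,np.linalg.norm(a-b),h)
for n,q in(('back mid',(a+b)/2),('handle',h)): print(n,R.inv().apply(q-p).round(4))
print(p,R.as_euler('xyz',degrees=True))
"
```

```text
[0.44022155 0.03270489 0.048     ] [0.45513328 0.09067555 0.048     ] 0.05985780681621988 [0.38211609 0.07763495 0.028     ]
back mid [0.0402 0.0061 0.3134]
handle [0.1077 0.0053 0.3333]
[0.4846975  0.04570952 0.36144938] [1.79974619e+02 6.80690061e-02 1.65618356e+02]
```

Call:
send_rows(xyz=[[0.005,0.001,0.03],[0,0,0.04],[0,0,0.04],[0,0,0.03],[0,0,0.01],[0,0,0.008],[0,0,0],[0,0,0]], rotation=[[0,0,0],[0,0,0],[0,0,0],[0,0,0],[0,0,0],[0,0,0],[0,0,0],[0,0,0]], jaw=[1,1,1,1,1,1,1,1])

```text
time_s: 10.5
tool_pos: [0.4806, 0.0473, 0.204]
tool_rot: [180.0, 0.1, 165.6]
force: [0.2, -0.2, 0.1]
grip_width: 0.0872
grasp_force: 0.0
```

Call:
send_rows(xyz=[[0,0,0],[0,0,0],[0,0,0],[0,0,0],[0,0,0],[0,0,0],[0,0,0]], rotation=[[0,0,0],[0,0,0],[0,0,0],[0,0,0],[0,0,0],[0,0,0],[0,0,0]], jaw=[0.6,0.6,0.6,0.6,0.5,0.5,0.5], newtons=40)

```text
time_s: 11.2
tool_pos: [0.48, 0.0471, 0.2031]
tool_rot: [180.0, 0.0, 165.5]
force: [-0.4, 1.8, 4.5]
grip_width: 0.0617
grasp_force: 40.0
```

```bash
python3 -c "
from h import *
o=env.get_obs();print(o['time_s'],o['tool_pos'],o['tool_rot'],o['qpos'].round(1),o['grip_width'],o['grasp_force'],o['force'])"
```

```text
11.2 [0.48003345 0.04706163 0.20312705] [1.79973479e+02 4.15317386e-02 1.65519658e+02] [ 46.2  20.3 -61.  117.   21.8  54.8  49.3] 0.06174954804208757 39.99584063887596 [-0.44305261  1.76984396  4.51796885]
```

Grip is solid at 61.7 mm and 40 N. I'll lift, then turn and carry in stages.

```bash
cat >> h.py <<'E'
C=np.array([.581,-.238])
def pose(nose,psi,tilt,x0=-.004):
    Rs=Ro.from_euler('z',psi+180,degrees=True)*Ro.from_euler('y',tilt,degrees=True)
    org=np.array(nose)-Rs.apply([.082,0,.015])
    return org+Rs.apply([x0,0,.203]), Rs*Ro.from_euler('y',180,degrees=True)
E
python3 -c "
from h import *
S=(np.array([.4803,.0468,.2015]),Ro.from_euler('xyz',[180,0,165.5],degrees=True))
S=plan([((.482,.045,.40),165.5),((.55,-.10,.41),78.),((*pose((.601,-.2415,.19),-10,0)[0][:2],.40),-10.)],start=S,step=.04,turn=.11)
"
```

```text
33
"xyz": [[0.0,0.0,-0.04],[-0.001,-0.001,-0.039],[0.0,0.0,-0.04],[-0.001,0.0,-0.04],[0.0,0.0,-0.04],[-0.007,-0.009,-0.001],[-0.009,-0.008,0.0],[-0.009,-0.007,-0.001],[-0.009,-0.006,-0.001],[-0.011,-0.005,0.0],[-0.01,-0.004,-0.001],[-0.012,-0.002,-0.001],[-0.011,-0.002,0.0],[-0.011,0.0,-0.001],[-0.012,0.002,-0.001],[-0.011,0.002,0.0],[-0.011,0.004,-0.001],[-0.01,0.004,-0.001],[-0.01,0.006,-0.001],[-0.009,0.012,0.001],[-0.008,0.013,0.0],[-0.006,0.013,0.001],[-0.004,0.014,0.001],[-0.003,0.015,0.001],[-0.002,0.014,0.0],[0.0,0.015,0.001],[0.002,0.015,0.001],[0.003,0.014,0.001],[0.005,0.014,0.0],[0.007,0.013,0.001],[0.008,0.013,0.001],[0.009,0.012,0.001],[0.01,0.01,0.0]]
"rot": [[0.0,0.0,0.0],[0.0,0.0,0.0],[0.0,0.0,0.0],[0.0,0.0,0.0],[0.0,0.0,0.0],[0.0,0.0,0.109],[0.0,0.0,0.109],[0.0,0.0,0.109],[0.0,0.0,0.109],[0.0,0.0,0.109],[0.0,0.0,0.109],[0.0,0.0,0.11],[0.0,0.0,0.109],[0.0,0.0,0.109],[0.0,0.0,0.109],[0.0,0.0,0.109],[0.0,0.0,0.109],[0.0,0.0,0.109],[0.0,0.0,0.109],[0.0,0.0,0.11],[0.0,0.0,0.109],[0.0,0.0,0.11],[0.0,0.0,0.11],[0.0,0.0,0.11],[0.0,0.0,0.109],[0.0,0.0,0.11],[0.0,0.0,0.11],[0.0,0.0,0.109],[0.0,0.0,0.11],[0.0,0.0,0.11],[0.0,0.0,0.11],[0.0,0.0,0.109],[0.0,0.0,0.11]]
end [ 0.6854 -0.2563  0.4005] [180.   0. -10.]
```

Call:
send_rows(xyz=[[0,0,-0.02],[0,0,-0.04],[-0.001,-0.001,-0.04],[0,0,-0.04],[-0.001,0,-0.04],[0,0,-0.019],[-0.007,-0.009,-0.001],[-0.009,-0.008,0],[-0.009,-0.007,-0.001],[-0.009,-0.006,-0.001],[-0.011,-0.005,0],[-0.01,-0.004,-0.001],[-0.012,-0.002,-0.001],[-0.011,-0.002,0],[-0.011,0,-0.001],[-0.012,0.002,-0.001],[-0.011,0.002,0],[-0.011,0.004,-0.001],[-0.01,0.004,-0.001],[-0.01,0.006,-0.001]], rotation=[[0,0,0],[0,0,0],[0,0,0],[0,0,0],[0,0,0],[0,0,0],[0,0,0.109],[0,0,0.109],[0,0,0.109],[0,0,0.109],[0,0,0.109],[0,0,0.109],[0,0,0.11],[0,0,0.109],[0,0,0.109],[0,0,0.109],[0,0,0.109],[0,0,0.109],[0,0,0.109],[0,0,0.109]], jaw=[0.5,0.5,0.5,0.5,0.5,0.5,0.5,0.5,0.5,0.5,0.5,0.5,0.5,0.5,0.5,0.5,0.5,0.5,0.5,0.5])

```text
time_s: 13.2
tool_pos: [0.5488, -0.1006, 0.4104]
tool_rot: [-179.8, 0.0, 77.8]
force: [0.4, 0.2, -3.7]
grip_width: 0.0614
grasp_force: 40.0
```

```bash
python3 -c "
from h import *
o=env.get_obs();print(o['time_s'],o['tool_pos'],o['tool_rot'],o['qpos'].round(1),o['grip_width'],o['grasp_force'],o['force'])"
```

```text
13.2 [ 0.54880856 -0.1006076   0.41040691] [-1.79832491e+02  3.88402272e-02  7.77632709e+01] [ 55.8  13.3 -55.1  94.4  11.1  78.3 -13.2] 0.061362283263146536 39.992128014564514 [ 0.43185878  0.17137152 -3.65730156]
```

Call:
send_rows(xyz=[[-0.009,0.012,0.001],[-0.008,0.013,0],[-0.006,0.013,0.001],[-0.004,0.014,0.001],[-0.003,0.015,0.001],[-0.002,0.014,0],[0,0.015,0.001],[0.002,0.015,0.001],[0.003,0.014,0.001],[0.005,0.014,0],[0.007,0.013,0.001],[0.008,0.013,0.001],[0.009,0.012,0.001],[0.01,0.01,0],[0,0,0],[0,0,0],[0,0,0]], rotation=[[0,0,0.11],[0,0,0.109],[0,0,0.11],[0,0,0.11],[0,0,0.11],[0,0,0.109],[0,0,0.11],[0,0,0.11],[0,0,0.109],[0,0,0.11],[0,0,0.11],[0,0,0.11],[0,0,0.109],[0,0,0.11],[0,0,0],[0,0,0],[0,0,0]], jaw=[0.5,0.5,0.5,0.5,0.5,0.5,0.5,0.5,0.5,0.5,0.5,0.5,0.5,0.5,0.5,0.5,0.5])

```text
time_s: 14.9
tool_pos: [0.6845, -0.2554, 0.4011]
tool_rot: [-180.0, 0.1, -9.8]
force: [0.2, 1.1, -2.4]
grip_width: 0.0618
grasp_force: 40.0
```

```bash
python3 -c "
from h import *
o=env.get_obs();print(o['time_s'],o['tool_pos'],o['tool_rot'],o['qpos'].round(1),o['grip_width'],o['grasp_force'],o['force'])
c=cam('scene');t=cam('top')
cv2.imwrite('pics/s5.png',np.hstack([cv2.resize(c['image'][120:320,120:320],(400,400)),cv2.resize(t['image'][120:300,260:440],(400,400))]))
for q in (c,t): print(proj(q,(.601,-.2415,.212)))"
```

```text
14.9 [ 0.68454351 -0.2553949   0.40113998] [-1.79968163e+02  8.96615487e-02 -9.83082100e+00] [ 39.6  32.2 -33.5  68.7  17.2  84.  -91.4] 0.061837572159018944 39.99803837388754 [ 0.17645416  1.07882163 -2.44757355]
[215.1710535  209.10772665]
[378.05273193 194.89766689]
```

View pics/s5.png

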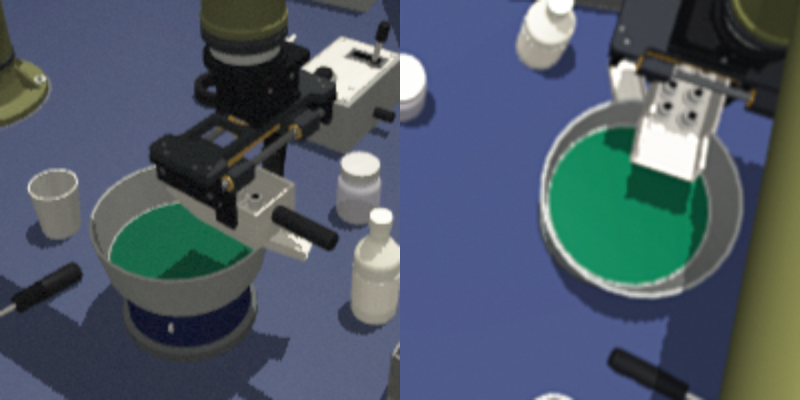

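The two views show the scoop level over the bowl's far side with the nose pointing back toward the robot. The nose edge is at about (381,196) in the top image, which is above the bowl. I'll sink to just over the rim and tilt about the nose.

```bash
python3 -c "
from h import *
S=(np.array([.6854,-.2563,.4005]),Ro.from_euler('xyz',[180,0,-10],degrees=True))
w=[pose((.601,-.237,.18),-10,0)]+[pose((.601,-.237,.18-.0002*a),-10,a) for a in range(7,78,7)]
S=plan(w,start=S,step=.03,turn=.13)
"
```

```text
13
"xyz": [[0.0,-0.002,0.016],[0.0,-0.002,0.017],[-0.024,0.0,-0.008],[-0.024,0.0,-0.008],[-0.024,0.0,-0.008],[-0.024,0.0,-0.007],[-0.024,0.0,-0.008],[-0.024,0.0,-0.008],[-0.025,0.0,-0.008],[-0.024,0.0,-0.008],[-0.025,0.0,-0.009],[-0.025,0.0,-0.008],[-0.025,0.0,-0.009]]
"rot": [[0.0,0.0,0.0],[0.0,0.0,0.0],[0.0,0.122,0.0],[0.0,0.122,0.0],[0.0,0.123,0.0],[0.0,0.122,0.0],[0.0,0.122,0.0],[0.0,0.122,0.0],[0.0,0.122,0.0],[0.0,0.122,0.0],[0.0,0.123,0.0],[0.0,0.122,0.0],[0.0,0.122,0.0]]
end [ 0.4391 -0.2088  0.2906] [180. -77. -10.]
```

Call:
send_rows(xyz=[[0,-0.002,0.016],[0,-0.002,0.017],[-0.024,0,-0.008],[-0.024,0,-0.008],[-0.024,0,-0.008],[0,0,0],[0,0,0]], rotation=[[0,0,0],[0,0,0],[0,0.122,0],[0,0.122,0],[0,0.123,0],[0,0,0],[0,0,0]], jaw=[0.5,0.5,0.5,0.5,0.5,0.5,0.5])

```text
time_s: 15.7
tool_pos: [0.6116, -0.2397, 0.3827]
tool_rot: [179.9, -20.8, -10.0]
force: [0.7, -0.1, -1.2]
grip_width: 0.0618
grasp_force: 40.0
```

```bash
python3 -c "
from h import *
o=env.get_obs();print(o['time_s'],o['tool_pos'],o['tool_rot'],o['qpos'].round(1),o['grip_width'],o['force'])
print(pose((.601,-.237,.18-.0042),-10,21)[0])"
```

```text
15.7 [ 0.61162756 -0.23971698  0.38265203] [179.94707521 -20.82385296 -10.01046496] [ 52.2  16.1 -38.2  93.3   9.3  53.3 -87.2] 0.061843263429141544 [ 0.74602478 -0.09077125 -1.17049526]
[ 0.61371854 -0.23924262  0.38213276]
```

Tracking well, and the joints have room. Now tilting on at half speed.

Call:
send_rows(xyz=[[-0.012,0,-0.004],[-0.012,0,-0.003],[-0.012,0,-0.004],[-0.012,0,-0.004],[-0.012,0,-0.004],[-0.012,0,-0.004],[-0.012,0,-0.004],[-0.013,0,-0.004],[-0.012,0,-0.004],[-0.012,0,-0.004],[-0.012,0,-0.004],[-0.013,0,-0.005],[-0.012,0,-0.004],[-0.013,0,-0.004],[-0.012,0,-0.004],[-0.013,0,-0.005],[0,0,0],[0,0,0],[0,0,0]], rotation=[[0,0.061,0],[0,0.061,0],[0,0.061,0],[0,0.061,0],[0,0.061,0],[0,0.061,0],[0,0.061,0],[0,0.061,0],[0,0.061,0],[0,0.061,0],[0,0.061,0],[0,0.061,0],[0,0.061,0],[0,0.061,0],[0,0.061,0],[0,0.061,0],[0,0,0],[0,0,0],[0,0,0]], jaw=[0.5,0.5,0.5,0.5,0.5,0.5,0.5,0.5,0.5,0.5,0.5,0.5,0.5,0.5,0.5,0.5,0.5,0.5,0.5])

```text
time_s: 17.6
tool_pos: [0.4819, -0.2166, 0.3749]
tool_rot: [171.7, -61.4, -2.1]
force: [0.2, 0.8, -2.3]
grip_width: 0.0616
grasp_force: 40.0
```

```bash
python3 -c "
from h import *
o=env.get_obs();print(o['time_s'],o['tool_pos'],o['tool_rot'],o['qpos'].round(1),o['grip_width'],o['force'])
c=cam('scene');t=cam('top')
cv2.imwrite('pics/s6.png',np.hstack([cv2.resize(c['image'][120:320,120:320],(400,400)),cv2.resize(t['image'][120:300,260:440],(400,400))]))"
```

```text
17.6 [ 0.48193027 -0.21660254  0.37492942] [171.69613925 -61.44477009  -2.09248202] [ 11.1 -10.9  13.5 129.1 -86.   10.1   8.9] 0.0616144794809494 [ 0.24465441  0.75862074 -2.28887099]
```

View pics/s6.png

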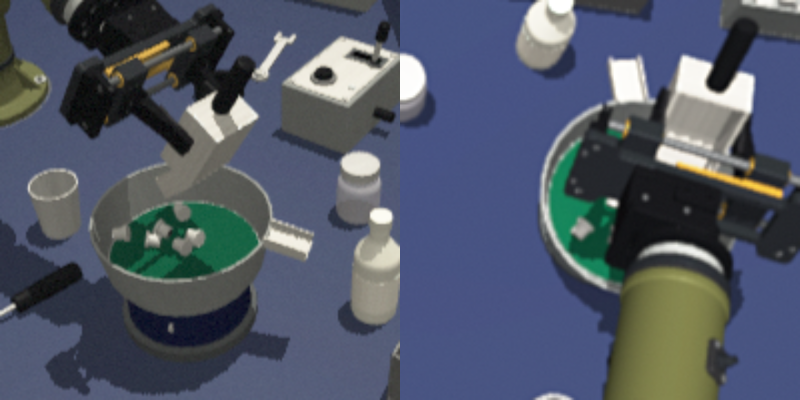

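The scene crop shows six bushes on the bowl floor, at crop (121,233), (152,240), (160,228), (182,212), (182,245) and (196,237). The top view shows the scoop empty. The wrist is near its limits (q5 is -86), so I'll untilt in small steps and replan from measured poses.

```bash
python3 -c "
from h import *
o=env.get_obs();p=np.array(o['tool_pos']);R=Ro.from_euler('xyz',o['tool_rot'],degrees=True)
Rs=R*Ro.from_euler('y',180,degrees=True);org=p-Rs.apply([-.004,0,.203]);print('nose',org+Rs.apply([.082,0,.015]),'tilt',np.degrees(np.arccos(Rs.as_matrix()[2,2])),o['qpos'].round(1))
S=plan([pose((.605,-.240,.205),-8,a) for a in (50,42,34,26)],step=.015,turn=.08)
"
```

```text
nose [ 0.60212144 -0.2497061   0.21019941] tilt 61.757449163201194 [ 11.2 -10.9  13.5 129.2 -86.1  10.    8.9]
9
"xyz": [[0.011,0.002,0.008],[0.011,0.001,0.008],[0.012,0.002,0.006],[0.013,0.0,0.007],[0.013,0.0,0.006],[0.013,0.0,0.007],[0.013,0.0,0.006],[0.013,0.0,0.007],[0.012,0.0,0.006]]
"rot": [[0.02,-0.068,0.014],[0.021,-0.067,0.014],[0.02,-0.068,0.014],[0.0,-0.07,0.0],[0.0,-0.07,0.0],[0.0,-0.07,0.0],[0.0,-0.069,0.0],[0.0,-0.07,0.0],[0.0,-0.07,0.0]]
end [ 0.5994 -0.2393  0.4117] [180. -26.  -8.]
```

Call:
send_rows(xyz=[[0.011,0.002,0.008],[0.011,0.001,0.008],[0.012,0.002,0.006],[0.013,0,0.007]], rotation=[[0.02,-0.068,0.014],[0.021,-0.067,0.014],[0.02,-0.068,0.014],[0,-0.07,0]], jaw=[0.5,0.5,0.5,0.5])

```text
time_s: 18.1
tool_pos: [0.5156, -0.2236, 0.3942]
tool_rot: [178.1, -51.2, -6.3]
force: [0.7, -0.1, -0.5]
grip_width: 0.0618
grasp_force: 40.0
```

```bash
cat > st.py <<'E'
from h import *
o=env.get_obs();p=np.array(o['tool_pos']);R=Ro.from_euler('xyz',o['tool_rot'],degrees=True)
Rs=R*Ro.from_euler('y',180,degrees=True);org=p-Rs.apply([-.004,0,.203])
print(o['time_s'],p.round(3),o['tool_rot'].round(1),'nose',(org+Rs.apply([.082,0,.015])).round(3),'tilt',np.degrees(np.arccos(Rs.as_matrix()[2,2])).round(1),o['qpos'].round(1))
E
python3 st.py; python3 -c "
from h import *
plan([pose((.605,-.240,.205),-8,a) for a in (36,28,20,12)],step=.02,turn=.1)"
```

```text
18.1 [ 0.516 -0.224  0.394] [178.1 -51.2  -6.3] nose [ 0.607 -0.24   0.209] tilt 51.2 [ 25.6  -6.   -0.7 119.3 -38.1  20.6 -42. ]
9
"xyz": [[0.014,0.001,0.01],[0.015,0.002,0.009],[0.015,0.001,0.008],[0.013,0.0,0.007],[0.013,0.0,0.006],[0.013,0.0,0.007],[0.013,0.0,0.005],[0.012,0.0,0.007],[0.013,0.0,0.006]]
"rot": [[0.004,-0.089,0.006],[0.005,-0.088,0.005],[0.004,-0.089,0.005],[0.0,-0.07,0.0],[0.0,-0.07,0.0],[0.0,-0.07,0.0],[0.0,-0.069,0.0],[0.0,-0.07,0.0],[0.001,-0.07,0.0]]
end [ 0.6491 -0.2461  0.407 ] [-180.  -12.   -8.]
```

Call:
send_rows(xyz=[[0.014,0.001,0.01],[0.015,0.002,0.009],[0.015,0.001,0.008],[0.013,0,0.007],[0.013,0,0.006],[0.013,0,0.007],[0.013,0,0.005],[0.012,0,0.007],[0.013,0,0.006],[0,0,0]], rotation=[[0.004,-0.089,0.006],[0.005,-0.088,0.005],[0.004,-0.089,0.005],[0,-0.07,0],[0,-0.07,0],[0,-0.07,0],[0,-0.069,0],[0,-0.07,0],[0,-0.07,0],[0,0,0]], jaw=[0.5,0.5,0.5,0.5,0.5,0.5,0.5,0.5,0.5,0.5])

```text
time_s: 19.1
tool_pos: [0.6508, -0.2458, 0.4063]
tool_rot: [-179.9, -12.1, -7.9]
force: [0.9, -0.6, -2.5]
grip_width: 0.0619
grasp_force: 40.0
```

```bash
python3 st.py; python3 -c "
from h import *
plan([((.655,-.235,.42),-6.),((.504,.01,.40),0.),((.504,.01,.25),0.)],step=.04,turn=.1)"
```

```text
19.1 [ 0.651 -0.246  0.406] [-179.9  -12.1   -7.9] nose [ 0.607 -0.239  0.204] tilt 12.1 [ 23.2  19.4  -5.3  82.1  -0.5  66.7 -79.3]
15
"xyz": [[0.002,-0.004,-0.004],[0.001,-0.003,-0.005],[0.002,-0.004,-0.004],[-0.022,-0.029,0.002],[-0.022,-0.028,0.003],[-0.021,-0.029,0.002],[-0.021,-0.03,0.003],[-0.02,-0.029,0.002],[-0.02,-0.03,0.003],[-0.02,-0.03,0.002],[-0.019,-0.031,0.003],[0.0,0.0,0.037],[0.0,0.0,0.038],[0.0,0.0,0.037],[0.0,0.0,0.038]]
"rot": [[0.001,-0.07,-0.011],[0.001,-0.071,-0.011],[0.0,-0.07,-0.011],[0.0,0.0,-0.013],[0.0,0.0,-0.013],[0.0,0.0,-0.013],[0.0,0.0,-0.013],[0.0,0.0,-0.014],[0.0,0.0,-0.013],[0.0,0.0,-0.013],[0.001,0.0,-0.013],[0.0,0.0,0.0],[0.0,0.0,0.0],[0.0,0.0,0.0],[0.0,0.0,0.0]]
end [0.5045 0.0103 0.2497] [-180.   -0.    0.]
```

Call:
send_rows(xyz=[[0.002,-0.004,-0.004],[0.001,-0.003,-0.005],[0.002,-0.004,-0.004],[-0.022,-0.029,0.002],[-0.022,-0.028,0.003],[-0.021,-0.029,0.002],[-0.021,-0.03,0.003],[-0.02,-0.029,0.002],[-0.02,-0.03,0.003],[-0.02,-0.03,0.002],[-0.019,-0.031,0.003],[0,0,0.037],[0,0,0.038],[0,0,0.037],[0,0,0.036],[0,0,0.02],[0,0,0],[0,0,0]], rotation=[[0.001,-0.07,-0.011],[0.001,-0.071,-0.011],[0,-0.07,-0.011],[0,0,-0.013],[0,0,-0.013],[0,0,-0.013],[0,0,-0.013],[0,0,-0.014],[0,0,-0.013],[0,0,-0.013],[0,0,-0.013],[0,0,0],[0,0,0],[0,0,0],[0,0,0],[0,0,0],[0,0,0],[0,0,0]], jaw=[0.5,0.5,0.5,0.5,0.5,0.5,0.5,0.5,0.5,0.5,0.5,0.5,0.5,0.5,0.5,0.5,0.5,0.5])

```text
time_s: 20.9
tool_pos: [0.5034, 0.0102, 0.2333]
tool_rot: [179.8, -0.2, 0.0]
force: [1.7, 0.8, -1.5]
grip_width: 0.0617
grasp_force: 40.0
```

```bash
python3 st.py; python3 -c "
from h import *
S=plan([((.504,.01,.204),0.)],step=.004)
c=cam('scene');im=c['image']; f=proj(c,(.581,-.238,.105)).astype(int)
g=cv2.cvtColor(im,cv2.COLOR_BGR2HSV); roi=np.zeros(im.shape[:2],np.uint8);cv2.ellipse(roi,(int(f[0]),int(f[1])),(40,19),0,0,360,255,-1)
m=((g[...,1]<90)&(g[...,2]>100)&(roi>0)).astype(np.uint8)
n,l,s,ce=cv2.connectedComponentsWithStats(m)
print(f,[(s[i,4],ce[i].round(0)) for i in range(1,n) if s[i,4]>5])"
```

```text
20.9 [0.503 0.01  0.233] [179.8  -0.2   0. ] nose [0.418 0.01  0.045] tilt 0.3 [  9.2  10.4 -14.5 114.3   3.4  55.5 -97. ]
8
"xyz": [[0.0,0.0,0.004],[0.0,0.0,0.003],[0.0,0.0,0.004],[0.0,0.0,0.004],[0.0,0.0,0.003],[0.0,0.0,0.004],[0.0,0.0,0.004],[0.001,0.0,0.003]]
"rot": [[0.0,-0.001,0.0],[0.001,0.0,0.0],[0.0,-0.001,0.0],[0.0,0.0,0.0],[0.001,-0.001,0.0],[0.0,0.0,0.0],[0.001,-0.001,0.0],[0.0,0.0,0.0]]
end [0.5045 0.0102 0.2043] [-180.   -0.    0.]
[211 241] [(np.int32(127), array([183., 232.])), (np.int32(62), array([211., 225.])), (np.int32(111), array([198., 236.])), (np.int32(142), array([214., 240.])), (np.int32(139), array([228., 253.])), (np.int32(13), array([175., 244.])), (np.int32(7), array([187., 256.]))]
```

Call:
send_rows(xyz=[[0,0,0.006],[0,0,0.006],[0,0,0.006],[0,0,0.005],[0,0,0.003],[0,0,0],[0,0,0]], rotation=[[0,0,0],[0,0,0],[0,0,0],[0,0,0],[0,0,0],[0,0,0],[0,0,0]], jaw=[0.5,0.5,0.5,0.5,0.5,0.5,0.5])

```text
time_s: 21.65
tool_pos: [0.5035, 0.0111, 0.2066]
tool_rot: [179.8, -0.2, 0.1]
force: [0.7, -0.3, -1.7]
grip_width: 0.0617
grasp_force: 40.0
```

```bash
python3 st.py
```

```text
21.65 [0.504 0.011 0.207] [ 1.798e+02 -2.000e-01  1.000e-01] nose [0.418 0.01  0.018] tilt 0.3 [  8.8  12.6 -14.3 115.3   4.2  52.4 -97.6]
```

Call:
send_rows(xyz=[[0,0,0.002],[0,0,0.001],[0,0,0.001],[0,0,0]], rotation=[[0,0,0],[0,0,0],[0,0,0],[0,0,0]], jaw=[0.5,0.5,0.5,0.5])

```text
time_s: 22.05
tool_pos: [0.5037, 0.011, 0.2032]
tool_rot: [179.8, -0.2, 0.1]
force: [-0.8, -0.1, 2.5]
grip_width: 0.0615
grasp_force: 40.0
```

Call:
send_rows(xyz=[[0,0,0],[0,0,0],[0,0,0],[0,0,0],[0,0,-0.01],[0,0,-0.03],[0,0,-0.04],[0,0,-0.04],[0,0,-0.04],[0,0,-0.04],[0,-0.04,0],[0,-0.04,0],[0,-0.04,0],[0,-0.04,0],[0,-0.04,0],[0,0,0],[0,0,0]], rotation=[[0,0,0],[0,0,0],[0,0,0],[0,0,0],[0,0,0],[0,0,0],[0,0,0],[0,0,0],[0,0,0],[0,0,0],[0,0,0],[0,0,0],[0,0,0],[0,0,0],[0,0,0],[0,0,0],[0,0,0]], jaw=[1,1,1,1,1,1,1,1,1,1,1,1,1,1,1,1,1])

```text
time_s: 23.75
tool_pos: [0.5021, 0.2125, 0.4025]
tool_rot: [179.8, -0.2, 0.3]
force: [0.2, -0.4, -0.1]
grip_width: 0.0868
grasp_force: 0.0
```

```bash
python3 -c "
from h import *
o=env.get_obs();print(o['time_s'],o['tool_pos'],o['force'],o['grip_width'],o['qpos'].round(1))
c=cam('scene');t=cam('top')
cv2.imwrite('pics/f.png',np.hstack([cv2.resize(c['image'][115:295,150:330],(400,400)),cv2.resize(t['image'][130:310,235:415],(400,400))]))"
```

```text
23.75 [0.50209417 0.21254376 0.40248556] [ 0.15928684 -0.37769369 -0.11021909] 0.08684495400728999 [  -2.8    7.   -24.9   97.7    3.3   75.9 -118.1]
```

View pics/f.png

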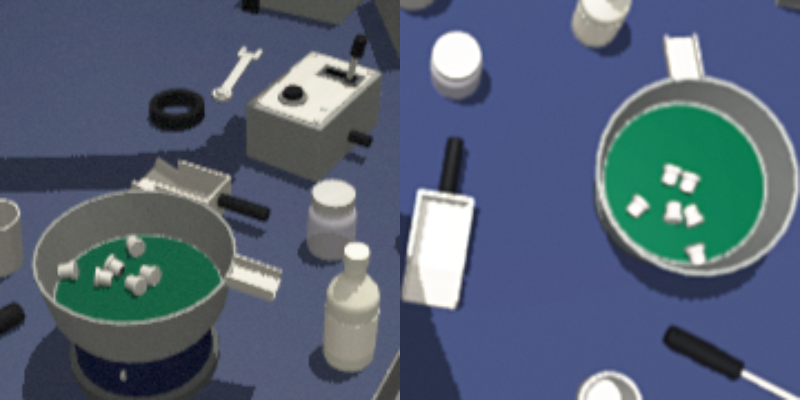

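The final view shows six bushes in the bowl, at top-crop (672,174), (690,181), (637,206), (673,212), (693,214) and (697,253). The scoop is empty and upright at (440,248), and the lever is up with the button out. The arm is clear, so I'm handing in.

```bash
python3 -c "
from h import *
print(env.sign_off())"
```

```text
the job is handed in; nothing more can be done
None
```

I've handed the job in, though no verdict came back: the lever tripped and was reset, all six bushes are in the bowl, and the empty scoop stands upright on the bench with the arm clear (about 24 s used of 72).

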